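Wedge the chisel rest into its tapered dovetail way

ROBOT

A 6-joint arm with a two-finger parallel gripper is mounted at the origin on a cart in front of the work surface, level with it; the furniture and walls round the work are solid. World frame = base frame: x ahead of the robot, y to its left, z up, the work surface at z = 0. Lengths are in mm, angles in rad, forces in N, time in s.
With the tool pointing down it reaches from about 400 to 925 mm from the base axis. Payload 12.5 kg.
Tool frame: the origin (TCP) lies on the front face of the gripper's body, between the roots of the fingers; the fingertips stand 78 mm ahead of it and the grasp point (between the pads) lies 59 mm ahead of it (env.nose_length is the distance from the TCP to the fingertips, in mm); z points along the fingers, y is the line along which they close (so a half turn about z gives the same grasp; the last joint's range is limited). The gripper opens to 95 mm and grips with 3 to 60 N. Pads are 20 mm wide; open, the fingers measure 119 mm over their backs; the gripper's body (75 mm by 180 mm) begins 59 mm behind the grasp point.
Start: joints at [-1.227, 0.491, 1.559, -0, 1.092, -0.106], TCP at [271.763, -562.835, 292.261] pointing down, gripper open.
Joint ranges: [-3.1, 3.1], [-0.84, 2.19], [0.05, 2.79], [-1.13, 4.28], [0.06, 2.93], [-2.69, 2.69]. Speed limits (rad/s): [2.22, 2.22, 2.79, 3.14, 3.14, 3.14].

INTERFACE

Orientations are given as [roll, pitch, yaw] about the fixed x, y, z axes, in that order (R = Rz(yaw) Ry(pitch) Rx(roll)).
In Python, from cell import env gives the robot as it stands.
- The arm moves only by the tool jog_arm, never from a script. Its argument "motion" is a list of rows, each a list of 7 numbers: the turn, a rotation vector about the tool's x, y, z in degrees, then the shift along the tool's x, y, z in mm, then the finger opening in mm, from 0 to 95.1. In form: [[wx, wy, wz, x, y, z, hand], ...]. A call has 1 to 10 rows; each row shifts and turns the commanded pose from where the row before left it, along the tool's axes as they then stand; what a row does not reach is not made up. A row lasts 1/8 s, in which the tool goes at most 62.5 mm and 10.7 degrees, less where a joint would pass 70% of its speed; a pose out of reach is approached as far as the arm can. A call is refused whole if a number of a shift passes 62.5 or a number of a turn 10.7, either way. A call with a gripper value outside its range is refused whole. The fingers move at their own pace and stop on an object; the grip force is fixed at half the most. Time passes only in rows, so rows that do not move let the fingers close. It gives the time, the measured TCP pose, the force, the opening and the grip force at its end, in the units of the state.
- env.state(): the state, without advancing time (a new reading comes with each control period).
- env.read_camera(name): name is "scene" or "top"; returns a dict with "color" (480x640x3 uint8, red, green, blue), "z_map" (480x640 float32, mm along the optical axis (not along the pixel's ray), 0 where there is no reading), "camera_matrix" (3x3 intrinsics, pixels), "k1" (the pictures are not rectified: a ray, as slopes to the right and down, at radius r is drawn at 1 + k1 r^2 times it, then the intrinsics apply), "world_to_cam" (4x4, takes a point from world to camera coordinates). Camera axes: x right, y up, looking along -z (the intrinsics and any distortion apply to the point x, -y, -z); pixel columns grow to the right and rows downward; lengths in mm; the calibration is good to about 2 mm. A picture is of the moment at which its call begins.
- env.job_done(): hands the job in; it is judged then, once.
Trained networks look in the newest picture that a camera, given by its name, has taken for a name from the list of things; names that differ only in an ending like _2 or _b are one class to them, and where a whole thing is asked for, a point or a joint stands for the part that bears it (a point fixed in the world has none). Each returns a list of dicts, best first, with "score" (0 to 1); they miss things now and then, are a little off and sometimes report something else, mostly with a low value. They report only what shows in the picture. A call takes as long as a camera call. They do not tell look-alikes from the thing itself.
- env.recognise(camera, thing): "location" ([column, row] in pixels, amid what is visible of it).
The state is a dict: "t": time; "joints": joint angles; "qvel": joint speeds; "tau": joint torques, N m; "eef_pos": TCP position; "tcp_rot": TCP orientation; "ft_force": force on the tool from outside, world axes, zero at the start; "moment": the same for the moment, N m; "opening": opening from 0.0 (shut) to 1.0 (fully open); "grip_force": force on a finger pad.
Only numpy, scipy, OpenCV 4.12 (cv2) and the standard library are available. Lean on these libraries where they do the work, as an engineer would, in place of code of your own. Each camera call takes 0.05 s, during which the arm holds its last target. There are 200 camera calls.

TASK

Pick up the wooden chisel rest by its block, set its dovetailed foot on the jig board in front of the way with the narrow end leading, and slide it in between the rails until it wedges tight: push by feel, firmly (about 15 N) but never ramming it, for the place where it wedges is not the same each time. Leave it wedged there, upright, and do not disturb the other tools on the bench.

Things in the scene. Friction and masses are not known exactly. Their poses are not given: they have to be found in the camera images.
- jig: Jig fixed to the bench: plywood board 240 x 130 x 14 mm (x -130 to +110, y +-65) carrying a dovetail way. Origin at bench height under the way's middle line; x runs along the way from its open mouth to its narrow end (roughly away from the robot), z up. Board top = way floor, z 14 mm. x -130 to -40 is a bare apron; two wooden rails run from x -40 to +100.
- way_mouth (a point): Middle of the way's mouth at floor level (jig x -40, z 14 mm; axes as jig). Rails: 17 mm high (tops 31 mm above the bench), undercut 15 degrees so that they overhang the way. At floor level the way is about 45.5 mm wide here and narrows by 1 mm every 10 mm (both flanks alike).
- way_end (a point): Middle of the way's narrow end at floor level (jig x +100, z 14 mm; axes as jig). No stop here. The +y rail is a gib set differently each time, up to 2 mm in or out, kept parallel: this shifts the place where the rest wedges by up to 20 mm along the way and 1 mm sideways; its setting is not given, so feel for it.
- rest_grip (a point): Loose wooden chisel rest, about 0.3 kg, standing on its dovetailed foot. Point: centre of its upright grip block, 53 mm above the foot's underside; block 60 mm long (x +-30), 30 wide (y), 46 high (z +-23), shallow V along its top. Grip across y from above. x = direction of entry. On the way's floor this point is 67 mm above the bench; it wedges at jig x -25 to +15 mm, middle setting -5.
- rest_toe (a point): Underside middle of the rest's foot at its narrow, leading end (60 mm ahead of and 53 mm below rest_grip; same axes). Foot: 80 mm long (back from here), 20 high, flanks undercut 15 degrees (wider at the bottom) and tapered to match the way; bottom width 36 mm here, 44 at its rear. Self-locking: pushed tight, it stays tight when let go. Waxed: slides easily.
- rest_back (a point): Rear face of the rest (30 mm behind and 17 mm below rest_grip), where it can be pushed along the way. Block and saddle are flush here. The saddle, between block and foot, is 90 mm long (from here forward), 58 wide, 10 thick; in the way its underside is 34 mm above the bench, 3 mm over the rails, its top 44 mm.
- sanding_block: Bystander: brown cork sanding block, 66 x 113 x 28 mm, lying; origin at the middle of its underside, long side along y
- carpenter_pencil: Bystander: red flat pencil, 178 mm long along its y, 11 mm high; origin at the middle of its underside
- chisel: Bystander: chisel with yellow handle, 246 mm long along its y, 27 mm high; origin at the middle of its underside
- tape_measure: Bystander: yellow tape measure, 73 x 76 x 36 mm, lying; origin at the middle of its underside
Not all that is in view belongs to the job. What is shaped like the part that bears rest_grip but turquoise is not meant.

How it is judged:
By the outcome, as a careful person would: the job done as asked, in the order asked, and still so for the second after the job is handed in, with the robot touching nothing.
It also fails if it takes over 64 s, if anything falls off the work surface, if the arm or the gripper's body presses on something with over 40 N, if the wrist force passes 120 N, or if a joint passes its speed limit or range.

## Working session

There is one attempt and no reset: what is moved stays moved. The work goes in short steps, Python scripts to look and compute and a tool call to move; the robot and the scene stay as the last step left them, time stands still between calls to the robot, and variables do not carry over. Pictures are saved under pics/ and viewed, at most 10 in all, crops included, and the job is handed in when it is done.

Besides the shell and the picture viewer there is one more tool, called after "Emit:" in YAML: its name, and indented under it one key for each argument. jog_arm: Moves the arm, as the interface text tells. Its arguments: {"type":"object","properties":{"motion":{"type":"array"}},"required":["motion"]}

```bash
mkdir -p pics
cat > h.py <<'E'
import numpy as np, cv2
from cell import env
def cam(n): return env.read_camera(n)
def px2w(c,u,v,z=None):
    K=c["camera_matrix"];k1=c["k1"]
    d=np.array([(u-K[0,2])/K[0,0],(v-K[1,2])/K[1,1]]);p=d.copy()
    for _ in range(20): p=d/(1+k1*(p@p))
    T=np.linalg.inv(c["world_to_cam"]);r=T[:3,:3]@np.array([p[0],-p[1],-1]);o=T[:3,3]
    if z is None: return o+r*c["z_map"][int(round(v)),int(round(u))]
    return o+r*(z-o[2])/r[2]
def w2px(c,P):
    q=c["world_to_cam"]@np.append(P,1);s=np.array([q[0],-q[1]])/-q[2]
    s=s*(1+c["k1"]*(s@s));K=c["camera_matrix"];return s[0]*K[0,0]+K[0,2],s[1]*K[1,1]+K[1,2]
def save(c,n,crop=None,f=1):
    im=c["color"][:,:,::-1]
    if crop: im=im[crop[1]:crop[3],crop[0]:crop[2]]
    cv2.imwrite("pics/"+n,cv2.resize(im,None,fx=f,fy=f,interpolation=cv2.INTER_CUBIC))
E
python3 - <<'E'
from h import *
for n in("top","scene"):
    c=cam(n);save(c,n+"1.png")
    print(n,np.linalg.inv(c["world_to_cam"])[:3,3].round())
    for t in("rest_grip","rest_toe","rest_back","way_mouth","way_end","jig","sanding_block","carpenter_pencil","chisel","tape_measure"):
        for d in env.recognise(n,t)[:3]: print(n,t,round(d["score"],2),np.round(d["location"]),px2w(c,*d["location"]).round())
print(env.state())
E
```

```text
top [ 321.   90. 1550.]
top rest_grip 0.88 [330. 228.] [533.  68.  71.]
top rest_grip 0.62 [171. 275.] [418. 462.  39.]
top rest_grip 0.59 [470. 286.] [ 390. -272.   77.]
top rest_toe 0.8 [474. 286.] [ 390. -286.   65.]
top rest_toe 0.71 [330. 232.] [522.  66.  69.]
top rest_back 0.98 [472. 289.] [ 383. -278.   77.]
top rest_back 0.98 [328. 228.] [532.  71.  70.]
top way_mouth 0.63 [376. 222.] [556. -51.  15.]
top way_end 0.95 [374. 224.] [553. -48.  12.]
top jig 0.91 [375. 222.] [556. -50.  12.]
top sanding_block 0.94 [256. 281.] [404. 252.  30.]
top carpenter_pencil 0.6 [354. 294.] [373.   6.   9.]
top carpenter_pencil 0.38 [471. 288.] [ 386. -276.   71.]
top tape_measure 0.63 [167. 274.] [421. 471.  38.]
scene [ 10. 854. 954.]
scene rest_grip 0.8 [315. 249.] [527.  86.  47.]
scene rest_grip 0.63 [426. 194.] [ 389. -268.   35.]
scene rest_toe 0.97 [428. 191.] [ 382. -266.   50.]
scene rest_toe 0.81 [314. 242.] [527.  88.  71.]
scene rest_back 0.85 [424. 193.] [ 393. -264.   38.]
scene way_mouth 0.67 [329. 210.] [598. -92.  11.]
scene way_mouth 0.41 [256. 394.] [413. 478.  38.]
scen
[... 270 characters left out ...]
5 [256. 398.] [410. 482.  32.]
{'t': 1.1, 'joints': array([-1.22662938e+00,  4.90919973e-01,  1.55891906e+00,  1.03671033e-05,
        1.09170768e+00, -1.05579057e-01]), 'qvel': array([-0.00230629,  0.00050716,  0.0006487 ,  0.00159846,  0.00166256,
       -0.00142416]), 'tau': array([ 2.52371219e-04, -6.12471700e+01, -2.58428890e+01,  6.93478296e-02,
        4.44290705e-02, -1.99587777e-05]), 'eef_pos': array([ 271.74535334, -562.83485214,  292.24195673]), 'tcp_rot': array([ 3.14154600e+00, -4.30725590e-06,  4.49741222e-01]), 'ft_force': array([-0.14176637,  0.02343145,  0.52852385]), 'moment': array([-0.01530239,  0.04474005, -0.00730943]), 'grip_force': 0.0, 'opening': 1.0009936697162625}
```

```bash
ls pics
```

```text
scene1.png
top1.png
```

View pics/top1.png

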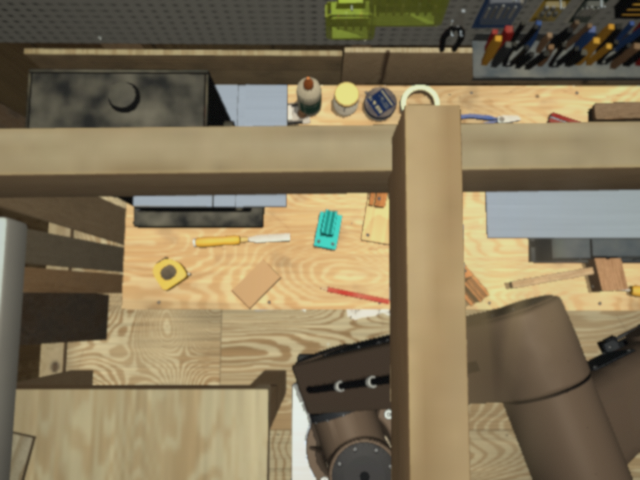

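View pics/scene1.png

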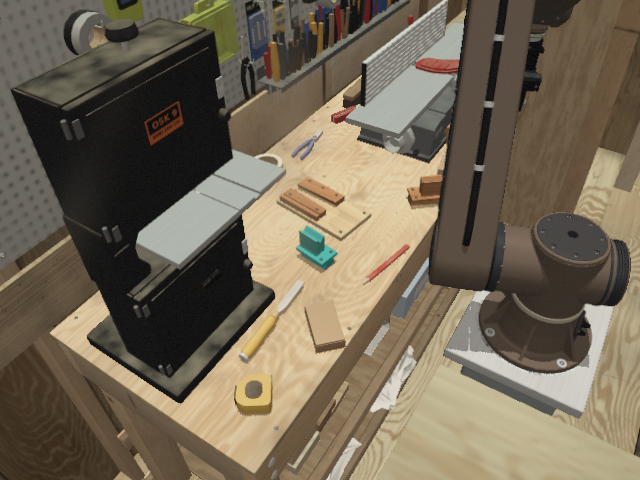

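The top view (its middle blocked by beams) shows the turquoise decoy at (328,230), part of the jig at (376,220) and the brown rest at (473,287). The scene view shows the jig at (325,205) and the rest at (425,190), partly behind the arm. I'll enlarge both.

Run:
```python
from h import *
t=cam("top");s=cam("scene")
a=cv2.resize(s["color"][160:250,265:465],(800,360),interpolation=cv2.INTER_CUBIC)
b=cv2.resize(t["color"][180:320,360:500],(240,240),interpolation=cv2.INTER_CUBIC)
b1=cv2.resize(t["color"][255:315,450:510],(240,240),interpolation=cv2.INTER_CUBIC)
o=np.zeros((600,800,3),np.uint8);o[:360]=a;o[360:,:240]=b;o[360:,250:490]=b1
cv2.imwrite("pics/z.png",o[:,:,::-1])
# point clouds
for n,c,box,zr in(("scene rest",s,(400,170,450,215),(40,90)),("top rest",t,(460,260,495,310),(30,90)),("scene rails",s,(270,165,380,240),(24,40)),("scene board",s,(270,165,380,245),(9,19)),("top rails",t,(360,190,392,250),(24,40)),("top board",t,(355,190,392,250),(8,19))):
    P=np.array([px2w(c,u,v) for v in range(box[1],box[3]) for u in range(box[0],box[2]) if c["z_map"][v,u]>0])
    P=P[(P[:,2]>zr[0])&(P[:,2]<zr[1])]
    if len(P)>5: print(n,len(P),P.min(0).round(),P.max(0).round(),np.median(P[:,2]).round(1),cv2.minAreaRect(P[:,:2].astype(np.float32)))
```

```text
scene rest 358 [ 357. -387.   40.] [ 415. -254.   82.] 67.4 ((398.40789794921875, -319.16180419921875), (58.29802703857422, 124.59642791748047), 19.59908676147461)
top rest 465 [ 346. -323.   30.] [ 443. -261.   84.] 68.4 ((393.1510314941406, -279.66876220703125), (81.90455627441406, 58.87455749511719), 40.573081970214844)
scene rails 1180 [ 580. -182.   24.] [831. -27.  40.] 33.4 ((713.7882080078125, -108.60537719726562), (126.18880462646484, 255.38327026367188), 79.66487121582031)
scene board 1446 [ 491. -249.    9.] [828.  14.  19.] 16.3 ((644.8539428710938, -110.95759582519531), (307.8292541503906, 259.3244934082031), 15.81497573852539)
top rails 209 [565. -79.  24.] [630. -32.  39.] 30.6 ((602.1896362304688, -50.926055908203125), (43.19622802734375, 67.0303726196289), 74.6668701171875)
top board 857 [487. -83.   8.] [633.   2.  19.] 13.6 ((559.958251953125, -40.511505126953125), (85.0846939086914, 145.3639678955078), 89.54120635986328)
```

View pics/z.png

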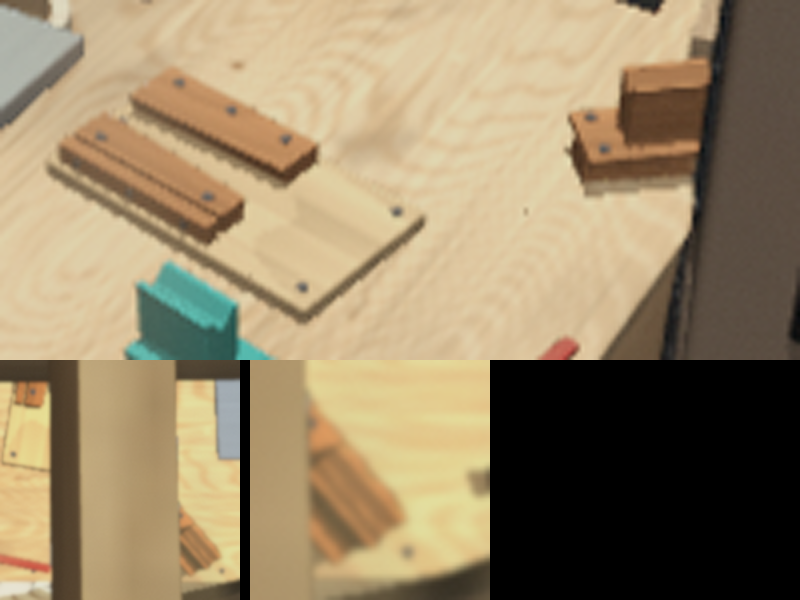

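The enlarged scene view shows the jig mouth facing the robot, with the board's front corners at scene px (371,214) and (341,239) and the far-left corner at (277,201). The rest's saddle front, with its screws, points up-left in the top view, which puts its entry direction at a yaw of about 40°. Its flush rear is at the lower right.

Run:
```python
from h import *
s=cam("scene")
f=lambda a,b,z:px2w(s,265+a/4,160+b/4,z)[:2].round(1)
A,B,C=f(424,216,14),f(303,316,14),f(48,163,14)
print(A,B,C,np.linalg.norm(A-B),np.linalg.norm(C-B),np.degrees(np.arctan2(*(C-B)[::-1])),np.degrees(np.arctan2(*(A-B)[::-1]))+90)
for q in((243,203),(208,235),(317,148),(287,172),(172,68),(131,97),(100,115)):print(q,f(*q,31))
t=cam("top")
P=np.array([px2w(t,u,v) for v in range(255,315) for u in range(462,500)])
for lo,hi in((58,90),(22,40)):
    Q=P[(P[:,2]>lo)&(P[:,2]<hi)][:,:2]
    r=cv2.minAreaRect(Q.astype(np.float32));print(len(Q),r)
    for a in(36,40,44,48):
        d=np.array([np.cos(np.radians(a)),np.sin(np.radians(a))]);n=np.array([-d[1],d[0]])
        print(a,np.percentile(Q@d,[1,99]).round(1),np.percentile(Q@n,[1,99]).round(1))
```

```text
[ 489.5 -135.1] [509.5  -7.2] [742.8 -49.4] 129.45427764272603 237.08591269832962 -10.252969668956503 -8.887491789716194
(243, 203) [591.5 -66.2]
(208, 235) [594.1 -26.4]
(317, 148) [ 578.6 -142.8]
(287, 172) [ 583.  -109.6]
(172, 68) [ 715.7 -168.6]
(131, 97) [ 722.  -124.5]
(100, 115) [729.2 -95.9]
332 ((385.88568115234375, -287.6770935058594), (60.01966094970703, 32.22197723388672), 39.51397705078125)
36 [113.4 172.8] [-474.4 -442.8]
40 [ 81.4 140.3] [-482.7 -452.4]
44 [ 48.4 106.9] [-489.6 -458.1]
48 [14.8 73.5] [-495.  -460.7]
183 ((395.41888427734375, -279.2731018066406), (84.91226196289062, 58.1025390625), 39.2047233581543)
36 [112.4 197. ] [-488.7 -431.3]
40 [ 81.5 162.9] [-496.9 -439.3]
44 [ 49.8 128. ] [-506.1 -444.4]
48 [15.2 92.6] [-513.1 -447.2]
```

Emit:
jog_arm:
  motion:
    - [0,0,-5,10,-50,0,95]
    - [0,0,-5,10,-50,0,95]
    - [0,0,-5,10,-50,0,95]
    - [0,0,0,10,-50,0,95]

```text
t: 1.8
eef_pos: [195.3, -373.0, 292.3]
tcp_rot: [3.141, 0.0, 0.713]
ft_force: [-0.4, -0.3, 0.0]
opening: 1.001
grip_force: 0.0
```

Emit:
jog_arm:
  motion:
    - [0,0,1.3,50,15,0,95]
    - [0,0,0,50,15,0,95]
    - [0,0,0,50,15,20,95]
    - [0,0,0,50,15,40,95]
    - [0,0,0,0,0,20,95]
    - [0,0,0,0,0,0,95]

```text
t: 2.55
eef_pos: [385.5, -293.1, 213.2]
tcp_rot: [-3.139, 0.0, 0.69]
ft_force: [-0.2, 0.2, 0.6]
opening: 0.999
grip_force: 0.0
```

Run:
```python
from h import *
s=cam("scene");t=cam("top")
a=cv2.resize(s["color"][165:245,265:385],(780,520),interpolation=cv2.INTER_CUBIC)
cv2.imwrite("pics/jig.png",a[:,:,::-1])
save(s,"grasp.png",(300,100,500,250),4)
```

```text
(no output)
```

View pics/jig.png

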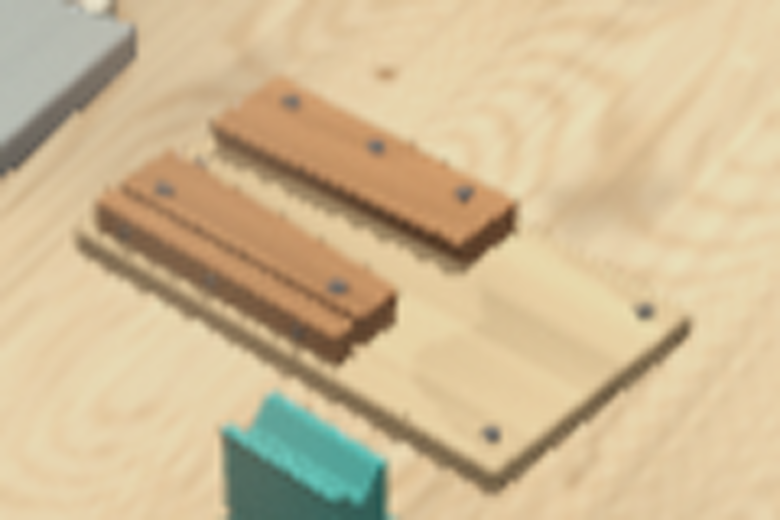

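View pics/grasp.png

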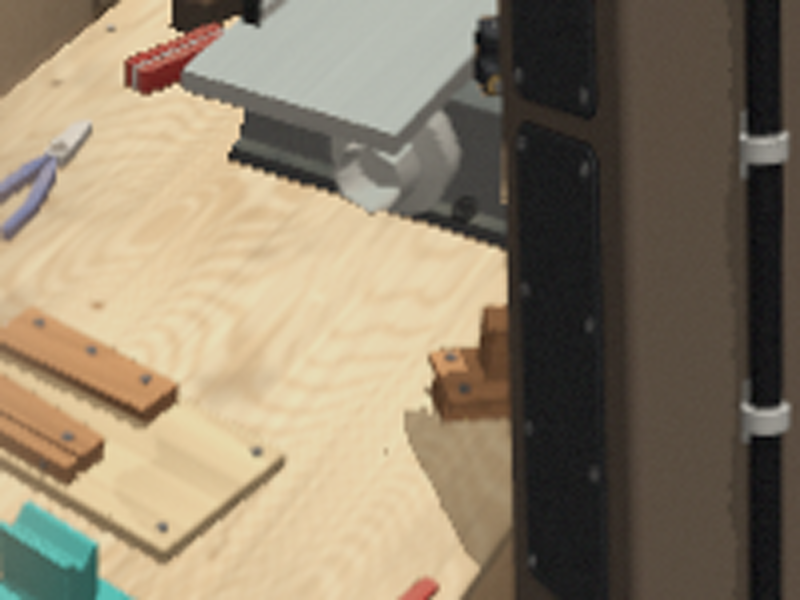

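jig.png shows the board corners clearly, front right at (690,322), front left at (493,481) and far left at (78,232), along with all the rail-top corners. grasp.png shows the rest still standing undisturbed, with the arm above it and the saddle front at (450,370). Next I'll fit the jig pose and descend.

Run:
```python
from h import *
from scipy.optimize import least_squares
s=cam("scene")
pts=[((690,322),-130,-65,14),((493,481),-130,65,14),((78,232),110,65,14)]
# rails: inner top half width at mouth = 22.75-17*tan15 (+gib)
pts2=[((460,250),-40,-18.2,31),((213,125),100,-11.2,31),((395,292),-40,18.2,31),((172,152),100,11.2,31)]
def uv(p): return (p[0]+.5)/6.5-.5+265,(p[1]+.5)/6.5-.5+165
def fn(q,L):
    r=[]
    for p,x,y,z in L:
        c,sn=np.cos(q[2]),np.sin(q[2]);y=y+(q[3] if (len(q)>3 and z==31 and y>0) else 0)
        m=w2px(s,[q[0]+c*x-sn*y,q[1]+sn*x+c*y,z]);u=uv(p);r+=[m[0]-u[0],m[1]-u[1]]
    return np.array(r)
for L,q0 in((pts,[627,-93,-.165]),(pts+pts2,[627,-93,-.165,0]),(pts2,[627,-93,-.165])):
    o=least_squares(fn,q0,args=(L,));print(o.x,np.degrees(o.x[2]),o.fun.round(1))
t=cam("top")
P=np.array([px2w(t,u,v) for v in range(190,255) for u in range(355,392)])
q=o.x
Q=P[(P[:,2]>8)&(P[:,2]<20)][:,:2]
for a in(-8,-9,-10,-11):
    d=np.array([np.cos(np.radians(a)),np.sin(np.radians(a))]);n=np.array([-d[1],d[0]])
    R=Q-[627,-93];print(a,np.percentile(R@d,[0,1,2]).round(1),np.percentile(R@n,[98,99,100]).round(1))
```

```text
[ 6.27522732e+02 -9.47645648e+01 -1.79549665e-01] -10.28743802818992 [ 0.8 -0.  -0.2  0.1 -0.7 -0.3]
[ 6.28246423e+02 -9.58690883e+01 -1.82417345e-01  2.40731426e+00] -10.451743994341367 [ 0.8 -0.2 -0.3 -0.2 -0.6 -0.6 -0.   0.3 -0.2  0.1  0.5  0.7 -0.  -0.1]
[ 6.29204149e+02 -9.53794134e+01 -1.86928746e-01] -10.710228197737557 [-0.4  0.3 -0.5 -0.   0.6  0.2  0.3 -0.6]
-8 [-144.6 -125.9 -125.1] [62.4 63.3 91.6]
-9 [-145.3 -126.4 -125.5] [61.2 61.8 91.4]
-10 [-146. -127. -126.] [60.1 60.6 91.2]
-11 [-146.7 -127.5 -126.6] [59.1 60.1 91. ]
```

Emit:
jog_arm:
  motion:
    - [0,0,0,4,-4,20,95]
    - [0,0,0,0,0,30,95]
    - [0,0,0,0,0,30,95]
    - [0,0,0,0,0,12,95]
    - [0,0,0,0,0,3,95]
    - [0,0,0,0,0,0,95]

```text
t: 3.5
eef_pos: [386.2, -288.4, 120.0]
tcp_rot: [3.14, -0.0, 0.689]
ft_force: [-0.4, -0.0, 0.8]
opening: 1.001
grip_force: 0.0
```

Emit:
jog_arm:
  motion:
    - [0,0,0,0,0,3,60]
    - [0,0,0,0,0,0,20]
    - [0,0,0,0,0,0,20]
    - [0,0,0,0,0,0,20]
    - [0,0,0,0,0,0,20]
    - [0,0,0,0,0,0,20]

```text
t: 4.25
eef_pos: [386.1, -288.0, 116.2]
tcp_rot: [3.142, 0.0, 0.689]
ft_force: [-0.1, -0.5, 0.5]
opening: 0.429
grip_force: 0.0
```

Emit:
jog_arm:
  motion:
    - [0,0,0,0,0,0,20]
    - [0,0,0,0,0,0,20]
    - [0,0,0,0,0,0,20]
    - [0,0,0,0,0,0,20]

```text
t: 4.75
eef_pos: [386.0, -288.0, 116.2]
tcp_rot: [-3.142, 0.0, 0.689]
ft_force: [-0.3, 0.7, 0.3]
opening: 0.312
grip_force: 30.0
```

Emit:
jog_arm:
  motion:
    - [0,0,0,0,0,-15,20]
    - [0,0,0,0,0,-30,20]
    - [0,0,10,0,0,-25,20]
    - [0,0,10,0,0,0,20]
    - [0,0,10,0,0,0,20]
    - [0,0,10,0,0,0,20]
    - [0,0,9.9,0,0,0,20]
    - [0,0,0,10,-25,0,20]
    - [0,0,0,10,-25,0,20]
    - [0,0,0,0,0,0,20]

```text
t: 6.0
eef_pos: [415.2, -241.4, 187.0]
tcp_rot: [3.141, -0.0, -0.18]
ft_force: [0.2, 0.3, -3.1]
opening: 0.32
grip_force: 30.0
```

Emit:
jog_arm:
  motion:
    - [0,0,0,14.7,-36.5,0,20]
    - [0,0,0,14.7,-36.5,0,20]
    - [0,0,0,14.7,-36.5,0,20]
    - [0,0,0,14.7,-36.5,0,20]
    - [0,0,0,14.6,-36.3,0,20]
    - [0,0,0,0,0,0,20]
    - [0,0,0,0,0,0,20]
    - [0,0,0,0,0,0,20]

```text
t: 7.0
eef_pos: [519.5, -77.4, 186.4]
tcp_rot: [3.141, 0.0, -0.183]
ft_force: [-0.1, 0.1, -2.9]
opening: 0.317
grip_force: 30.0
```

Run:
```python
from h import *
s=cam("scene");save(s,"hover.png",(265,140,425,260),5)
st=env.state();print(st["eef_pos"],st["tcp_rot"])
```

```text
[519.59364277 -77.41038517 186.34682682] [ 3.14146503e+00  7.41236489e-05 -1.83388011e-01]
```

View pics/hover.png

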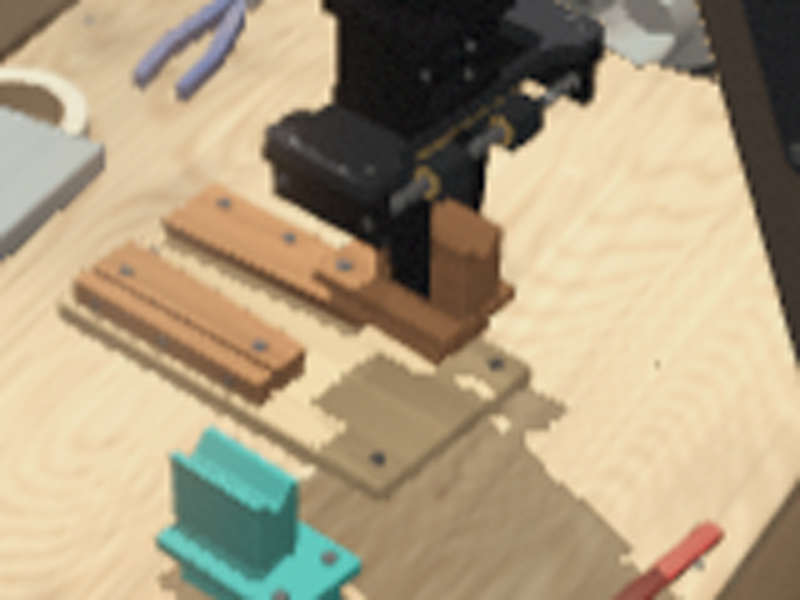

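The view shows the rest upright in the grip, level over the apron and lined up with the way, and the decoy and pencil are clear of it. Lowering now.

Emit:
jog_arm:
  motion:
    - [0,0,0,0.5,-2,20,20]
    - [0,0,0,0,0,20,20]
    - [0,0,0,0,0,10,20]
    - [0,0,0,0,0,3,20]
    - [0,0,0,0,0,1,20]
    - [0,0,0,0,0,0,20]

```text
t: 7.8
eef_pos: [521.0, -74.7, 132.7]
tcp_rot: [3.141, -0.001, -0.182]
ft_force: [0.5, -0.0, -2.4]
opening: 0.314
grip_force: 30.0
```

Emit:
jog_arm:
  motion:
    - [0,0,0,0,0,0.6,20]
    - [0,0,0,0,0,0,20]

```text
t: 8.05
eef_pos: [520.9, -74.6, 131.8]
tcp_rot: [3.141, -0.0, -0.182]
ft_force: [-0.3, -0.3, -2.6]
opening: 0.313
grip_force: 30.0
```

Emit:
jog_arm:
  motion:
    - [0,0,0,0,0,0.8,20]
    - [0,0,0,0,0,0,20]

```text
t: 8.3
eef_pos: [520.8, -74.6, 130.8]
tcp_rot: [3.142, 0.0, -0.182]
ft_force: [0.2, -0.7, -3.2]
opening: 0.315
grip_force: 30.0
```

Emit:
jog_arm:
  motion:
    - [0,0,0,0,0,0.6,20]
    - [0,0,0,0,0,0,20]

```text
t: 8.55
eef_pos: [520.9, -74.6, 130.2]
tcp_rot: [3.142, -0.0, -0.182]
ft_force: [-0.1, 0.6, -1.6]
opening: 0.314
grip_force: 30.0
```

Emit:
jog_arm:
  motion:
    - [0,0,0,0,0,0.4,20]
    - [0,0,0,0,0,0,20]

```text
t: 8.8
eef_pos: [520.9, -74.6, 130.2]
tcp_rot: [3.141, -0.001, -0.182]
ft_force: [-0.6, 0.6, 5.3]
opening: 0.317
grip_force: 30.0
```

Emit:
jog_arm:
  motion:
    - [0,0,0,5,0,-0.3,20]
    - [0,0,0,5,0,0,20]
    - [0,0,0,5,0,0,20]
    - [0,0,0,5,0,0,20]
    - [0,0,0,5,0,0,20]
    - [0,0,0,5,0,0,20]
    - [0,0,0,0,0,0,20]

```text
t: 9.68
eef_pos: [551.0, -80.4, 130.3]
tcp_rot: [3.141, -0.002, -0.182]
ft_force: [1.3, -2.1, 3.4]
opening: 0.313
grip_force: 30.0
```

Emit:
jog_arm:
  motion:
    - [0,0,0,4,0,0,20]
    - [0,0,0,4,0,0,20]
    - [0,0,0,4,0,0,20]
    - [0,0,0,4,0,0,20]
    - [0,0,0,4,0,0,20]
    - [0,0,0,0,0,0,20]

```text
t: 10.42
eef_pos: [570.0, -84.6, 130.2]
tcp_rot: [3.14, -0.0, -0.182]
ft_force: [-2.1, -8.9, 4.6]
opening: 0.314
grip_force: 30.0
```

Emit:
jog_arm:
  motion:
    - [0,0,0,0,1.5,-0.1,20]
    - [0,0,0,0,1,0,20]
    - [0,0,0,0,0,0,20]

```text
t: 10.8
eef_pos: [569.6, -86.1, 130.2]
tcp_rot: [3.142, -0.0, -0.182]
ft_force: [0.3, -0.2, 4.2]
opening: 0.315
grip_force: 30.0
```

Emit:
jog_arm:
  motion:
    - [0,0,0,0,1,0,20]
    - [0,0,0,0,1,0,20]
    - [0,0,0,0,0,0,20]

```text
t: 11.18
eef_pos: [569.2, -88.2, 130.2]
tcp_rot: [3.141, -0.0, -0.182]
ft_force: [0.1, 0.8, 3.8]
opening: 0.316
grip_force: 30.0
```

Emit:
jog_arm:
  motion:
    - [0,0,0,0,1,0,20]
    - [0,0,0,0,0.5,0,20]
    - [0,0,0,0,0,0,20]

```text
t: 11.55
eef_pos: [568.9, -89.6, 130.2]
tcp_rot: [3.141, -0.0, -0.182]
ft_force: [-0.0, 0.5, 4.1]
opening: 0.316
grip_force: 30.0
```

Emit:
jog_arm:
  motion:
    - [0,0,0,0,1,0,20]
    - [0,0,0,0,0,0,20]

```text
t: 11.8
eef_pos: [568.7, -90.5, 130.2]
tcp_rot: [3.142, 0.0, -0.182]
ft_force: [0.2, 2.8, 4.8]
opening: 0.311
grip_force: 30.0
```

Emit:
jog_arm:
  motion:
    - [0,0,0,0,-2,0,20]
    - [0,0,0,1,-0.8,0,20]
    - [0,0,0,4,0,0,20]
    - [0,0,0,4,0,0,20]
    - [0,0,0,4,0,0,20]
    - [0,0,0,4,0,0,20]
    - [0,0,0,4,0,0,20]
    - [0,0,0,0,0,0,20]

```text
t: 12.8
eef_pos: [590.4, -91.7, 130.2]
tcp_rot: [3.142, -0.001, -0.182]
ft_force: [1.3, -1.1, 3.9]
opening: 0.315
grip_force: 30.0
```

Emit:
jog_arm:
  motion:
    - [0,0,0,3,0,0,20]
    - [0,0,0,3,0,0,20]
    - [0,0,0,3,0,0,20]
    - [0,0,0,0,0,0,20]

```text
t: 13.3
eef_pos: [599.0, -93.3, 130.2]
tcp_rot: [3.142, -0.001, -0.182]
ft_force: [1.0, -0.1, 4.6]
opening: 0.315
grip_force: 30.0
```

Emit:
jog_arm:
  motion:
    - [0,0,0,2,0,0,20]
    - [0,0,0,2,0,0,20]
    - [0,0,0,2,0,0,20]
    - [0,0,0,0,0,0,20]

```text
t: 13.8
eef_pos: [604.7, -94.3, 130.3]
tcp_rot: [3.142, -0.0, -0.182]
ft_force: [0.6, -0.1, 4.9]
opening: 0.314
grip_force: 30.0
```

Emit:
jog_arm:
  motion:
    - [0,0,0,2,0,0,20]
    - [0,0,0,2,0,0,20]
    - [0,0,0,0,0,0,20]

```text
t: 14.18
eef_pos: [608.6, -94.9, 130.2]
tcp_rot: [3.142, -0.0, -0.182]
ft_force: [-0.5, 1.2, 4.4]
opening: 0.317
grip_force: 30.0
```

Emit:
jog_arm:
  motion:
    - [0,0,0,2,0,0,20]
    - [0,0,0,2,0,0,20]
    - [0,0,0,0,0,0,20]

```text
t: 14.55
eef_pos: [612.4, -95.5, 130.2]
tcp_rot: [-3.141, 0.0, -0.182]
ft_force: [-0.7, 2.2, 5.2]
opening: 0.312
grip_force: 30.0
```

Emit:
jog_arm:
  motion:
    - [0,0,0,1.5,0,0,20]
    - [0,0,0,1.5,0,0,20]
    - [0,0,0,0,0,0,20]

```text
t: 14.92
eef_pos: [615.3, -95.8, 130.2]
tcp_rot: [-3.141, 0.001, -0.182]
ft_force: [-1.1, 3.4, 6.1]
opening: 0.317
grip_force: 30.0
```

Emit:
jog_arm:
  motion:
    - [0,0,0,1.5,-0.5,0,20]
    - [0,0,0,1.5,0,0,20]
    - [0,0,0,0,0,0,20]

```text
t: 15.3
eef_pos: [618.4, -96.1, 130.2]
tcp_rot: [-3.142, 0.0, -0.182]
ft_force: [-0.7, 2.1, 5.9]
opening: 0.312
grip_force: 30.0
```

Emit:
jog_arm:
  motion:
    - [0,0,0,1.5,0,0,20]
    - [0,0,0,1.5,0,0,20]
    - [0,0,0,0,0,0,20]

```text
t: 15.68
eef_pos: [621.0, -96.6, 130.2]
tcp_rot: [3.142, 0.001, -0.181]
ft_force: [-3.1, 2.1, 7.1]
opening: 0.313
grip_force: 30.0
```

Emit:
jog_arm:
  motion:
    - [0,0,0,1,-0.2,-0.2,20]
    - [0,0,0,0,0,0,20]

```text
t: 15.92
eef_pos: [621.8, -96.7, 130.3]
tcp_rot: [3.141, 0.002, -0.181]
ft_force: [-3.6, 0.3, 6.0]
opening: 0.31
grip_force: 30.0
```

Emit:
jog_arm:
  motion:
    - [0,0,0,1,0,0,20]
    - [0,0,0,0,0,0,20]

```text
t: 16.18
eef_pos: [622.7, -96.9, 130.3]
tcp_rot: [3.141, 0.002, -0.181]
ft_force: [-4.0, 0.7, 6.3]
opening: 0.316
grip_force: 30.0
```

Emit:
jog_arm:
  motion:
    - [0,0,0,1,0,0,20]
    - [0,0,0,0,0,0,20]

```text
t: 16.42
eef_pos: [623.6, -97.0, 130.3]
tcp_rot: [3.141, 0.002, -0.181]
ft_force: [-5.2, 0.6, 5.6]
opening: 0.315
grip_force: 30.0
```

Emit:
jog_arm:
  motion:
    - [0,0,0,1,0,0,20]
    - [0,0,0,0,0,0,20]

```text
t: 16.68
eef_pos: [624.5, -97.2, 130.2]
tcp_rot: [3.141, 0.002, -0.181]
ft_force: [-6.1, 1.2, 7.2]
opening: 0.315
grip_force: 30.0
```

Emit:
jog_arm:
  motion:
    - [0,0,0,0,0,0,60]
    - [0,0,0,0,0,0,60]
    - [0,0,0,0,0,0,60]
    - [0,0,0,0,0,0,60]
    - [0,0,0,0,0,-20,60]
    - [0,0,0,0,0,-35,60]
    - [0,0,0,-15,0,0,0]
    - [0,0,0,-30,0,0,0]
    - [0,0,0,-20,0,0,0]
    - [0,0,0,0,0,0,0]

```text
t: 17.92
eef_pos: [560.9, -85.5, 185.7]
tcp_rot: [3.142, 0.0, -0.182]
ft_force: [-0.3, -0.3, -0.3]
opening: 0.268
grip_force: 0.0
```

Run:
```python
from h import *
s=cam("scene");save(s,"rel.png",(265,140,425,260),5)
```

```text
(no output)
```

View pics/rel.png

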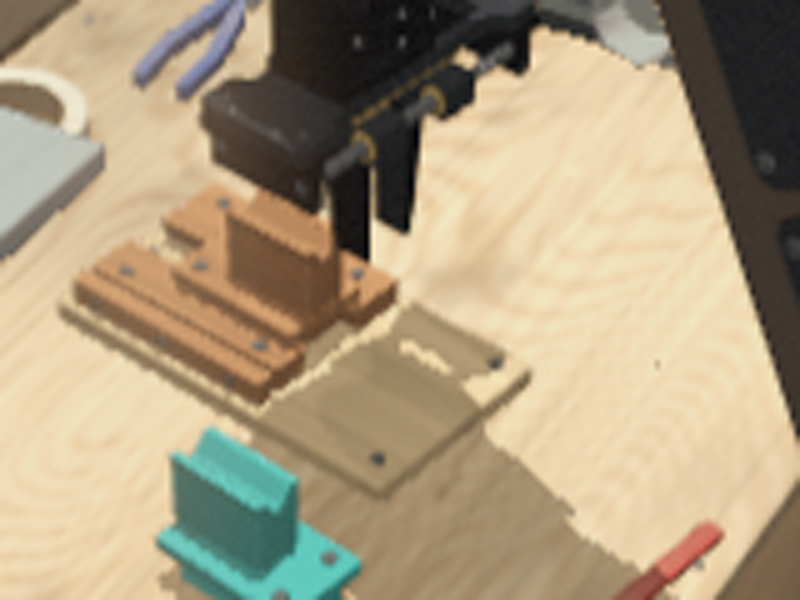

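The view shows the rest upright in the way with its saddle seated over the rails, and the gripper is clear behind it. Next I'll close the fingers and lower behind the rear face.

Emit:
jog_arm:
  motion:
    - [0,0,0,0,0,20,0]
    - [0,0,0,0,0,25,0]
    - [0,0,0,0,0,20,0]
    - [0,0,0,0,0,3,0]
    - [0,0,0,4,0,0,0]
    - [0,0,0,4,0,0,0]
    - [0,0,0,4,0,0,0]
    - [0,0,0,0,0,0,0]

```text
t: 18.98
eef_pos: [573.7, -88.0, 117.7]
tcp_rot: [3.141, -0.001, -0.182]
ft_force: [-0.6, 0.0, 0.2]
opening: 0.004
grip_force: 0.0
```

Emit:
jog_arm:
  motion:
    - [0,0,0,2,0,0,0]
    - [0,0,0,2,0,0,0]
    - [0,0,0,2,0,0,0]
    - [0,0,0,0,0,0,0]

```text
t: 19.48
eef_pos: [579.3, -89.0, 117.4]
tcp_rot: [3.142, -0.0, -0.182]
ft_force: [0.7, 0.9, -0.1]
opening: 0.004
grip_force: 0.0
```

Emit:
jog_arm:
  motion:
    - [0,0,0,1,0,0,0]
    - [0,0,0,1,0,0,0]
    - [0,0,0,0,0,0,0]

```text
t: 19.85
eef_pos: [581.2, -89.3, 117.4]
tcp_rot: [3.142, -0.0, -0.182]
ft_force: [-0.6, 0.0, -0.3]
opening: 0.004
grip_force: 0.0
```

Emit:
jog_arm:
  motion:
    - [0,0,0,1,0,0,0]
    - [0,0,0,1,0,0,0]
    - [0,0,0,0,0,0,0]

```text
t: 20.23
eef_pos: [583.2, -89.6, 117.4]
tcp_rot: [3.142, -0.0, -0.182]
ft_force: [-0.3, 0.4, -0.3]
opening: 0.002
grip_force: 0.0
```

Emit:
jog_arm:
  motion:
    - [0,0,0,1,0,0,0]
    - [0,0,0,0,0,0,0]

```text
t: 20.48
eef_pos: [584.2, -89.9, 117.4]
tcp_rot: [3.142, -0.0, -0.182]
ft_force: [1.0, 0.1, 0.5]
opening: 0.007
grip_force: 0.0
```

Emit:
jog_arm:
  motion:
    - [0,0,0,1,0,0,0]
    - [0,0,0,0,0,0,0]

```text
t: 20.72
eef_pos: [585.2, -90.0, 117.4]
tcp_rot: [3.141, -0.0, -0.182]
ft_force: [0.1, -1.0, -0.1]
opening: 0.005
grip_force: 0.0
```

Emit:
jog_arm:
  motion:
    - [0,0,0,1,0,0,0]
    - [0,0,0,0,0,0,0]

```text
t: 20.98
eef_pos: [586.2, -90.2, 117.4]
tcp_rot: [3.142, -0.0, -0.182]
ft_force: [0.9, 1.0, 0.2]
opening: 0.0
grip_force: 0.0
```

Emit:
jog_arm:
  motion:
    - [0,0,0,1,0,0,0]
    - [0,0,0,0,0,0,0]

```text
t: 21.22
eef_pos: [587.2, -90.4, 117.4]
tcp_rot: [3.142, -0.0, -0.182]
ft_force: [0.6, -0.9, 0.3]
opening: 0.004
grip_force: 0.0
```

Emit:
jog_arm:
  motion:
    - [0,0,0,1,0,0,0]
    - [0,0,0,0,0,0,0]

```text
t: 21.48
eef_pos: [587.6, -90.4, 117.3]
tcp_rot: [3.142, 0.001, -0.182]
ft_force: [-4.2, 0.4, 2.8]
opening: 0.001
grip_force: 2.5
```

Emit:
jog_arm:
  motion:
    - [0,0,0,0.6,0,0,0]
    - [0,0,0,0,0,0,0]

```text
t: 21.72
eef_pos: [587.7, -90.4, 117.3]
tcp_rot: [-3.142, 0.002, -0.182]
ft_force: [-7.3, 1.2, 3.6]
opening: 0.005
grip_force: 3.8
```

Emit:
jog_arm:
  motion:
    - [0,0,0,0.5,0,0,0]
    - [0,0,0,0,0,0,0]

```text
t: 21.98
eef_pos: [587.8, -90.4, 117.2]
tcp_rot: [-3.142, 0.004, -0.182]
ft_force: [-10.7, 1.0, 4.6]
opening: 0.004
grip_force: 4.9
```

Emit:
jog_arm:
  motion:
    - [0,0,0,0.5,0,0,0]
    - [0,0,0,0,0,0,0]

```text
t: 22.22
eef_pos: [588.0, -90.4, 117.1]
tcp_rot: [-3.141, 0.005, -0.182]
ft_force: [-11.6, 1.4, 5.2]
opening: -0.001
grip_force: 5.9
```

Emit:
jog_arm:
  motion:
    - [0,0,0,0.4,0,0,0]
    - [0,0,0,0,0,0,0]
    - [0,0,0,0,0,0,0]

```text
t: 22.6
eef_pos: [588.0, -90.4, 117.1]
tcp_rot: [-3.141, 0.005, -0.182]
ft_force: [-14.1, 2.0, 5.5]
opening: 0.001
grip_force: 6.8
```

Emit:
jog_arm:
  motion:
    - [0,0,0,0.5,0,0,0]
    - [0,0,0,0,0,0,0]
    - [0,0,0,0,0,0,0]

```text
t: 22.98
eef_pos: [588.1, -90.4, 117.0]
tcp_rot: [-3.141, 0.006, -0.182]
ft_force: [-14.7, 2.1, 7.2]
opening: 0.005
grip_force: 7.8
```

Run:
```python
from h import *
for _ in range(4):
    s=cam("scene");st=env.state();print(st["ft_force"].round(1),st["eef_pos"].round(2))
save(s,"push.png",(275,165,375,240),8)
```

```text
[-16.6   2.3   7.3] [588.14 -90.44 116.97]
[-15.4   2.3   6.2] [588.14 -90.43 116.97]
[-14.5   2.8   6.4] [588.14 -90.44 116.97]
[-15.3   1.4   7.2] [588.14 -90.45 116.97]
```

View pics/push.png

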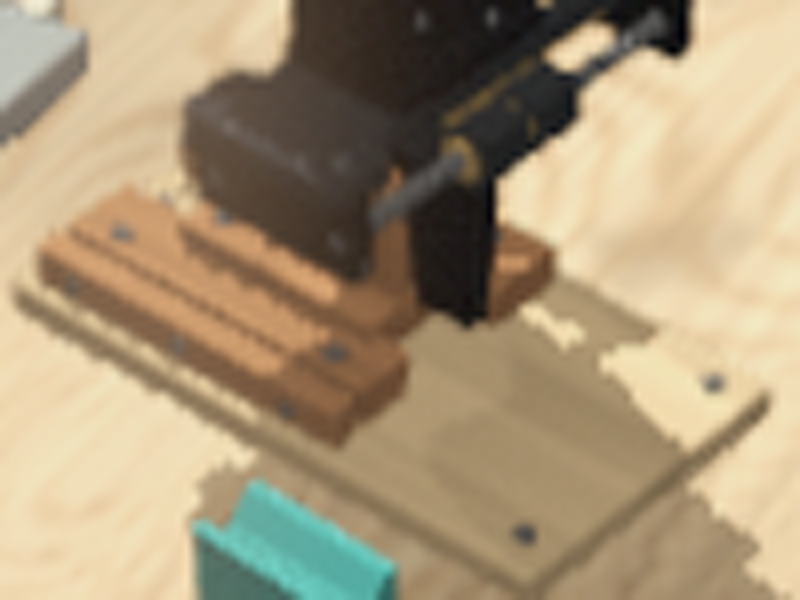

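The view shows the fingers pushing the rear face at about 15 N without the rest moving. It's wedged near jig x -3, which agrees with the slack I felt earlier. One more small push, then I'll back away.

Emit:
jog_arm:
  motion:
    - [0,0,0,0.3,0,0,0]
    - [0,0,0,0,0,0,0]
    - [0,0,0,0,0,0,0]

```text
t: 23.55
eef_pos: [588.2, -90.5, 117.0]
tcp_rot: [-3.141, 0.007, -0.182]
ft_force: [-16.7, 1.8, 8.1]
opening: 0.001
grip_force: 8.5
```

Emit:
jog_arm:
  motion:
    - [0,0,0,-3,0,0,0]
    - [0,0,0,-10,0,0,0]
    - [0,0,0,-30,0,0,0]
    - [0,0,0,-10,0,-30,0]
    - [0,0,0,0,0,-40,0]
    - [0,0,0,0,0,-40,0]
    - [0,0,0,-20,20,-40,0]
    - [0,0,0,-20,50,0,0]
    - [0,0,0,-10,50,0,0]
    - [0,0,0,0,0,0,0]

```text
t: 24.8
eef_pos: [466.7, -192.7, 267.7]
tcp_rot: [3.141, -0.001, -0.186]
ft_force: [0.2, 0.9, -0.3]
opening: 0.007
grip_force: 0.0
```

Run:
```python
from h import *
s=cam("scene");save(s,"fin.png",(255,150,415,270),5);st=env.state();print(st["eef_pos"],st["ft_force"])
```

```text
[ 467.22299925 -191.40102661  267.57333229] [ 0.7915487   0.32939364 -0.4056235 ]
```

View pics/fin.png

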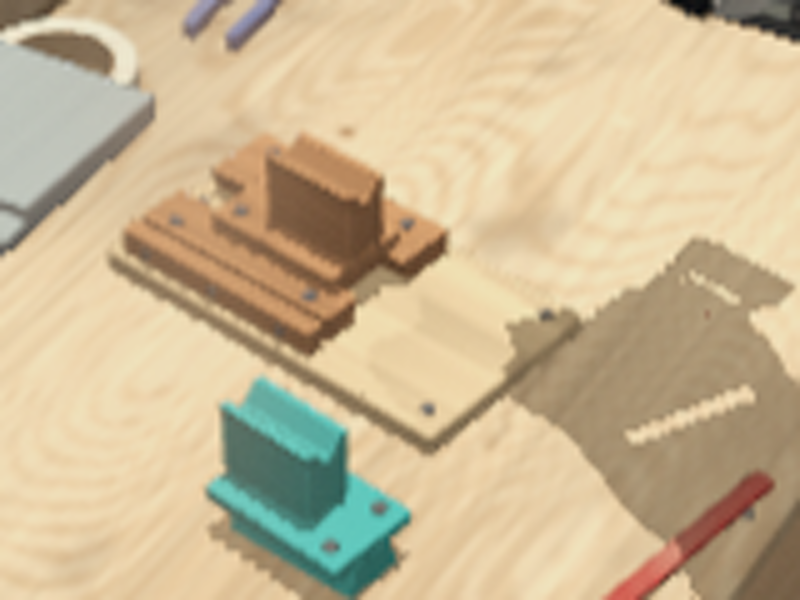

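The final view shows the rest upright in the way and aligned with the rails, the arm clear, and the decoy and pencil where they were.

```bash
python3 -c "
from cell import env
print(env.job_done())"
```

```text
the job is handed in; nothing more can be done
None
```

The chisel rest stands upright in the way, pushed from behind to about 16 N, where it stopped moving (near jig x −3 mm); the arm is clear, I saw nothing else on the bench moved, and the job is handed in at about 25 s.

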